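# Build up a shaper arbor

### The job

Build up the shaper arbor on the bench: slide onto its spindle first the brass spacer, then the red cutter head, then the blue guide ring and last the black top collar, each lowered down (not dropped) until it lies flat on the one below, and let go of everything. Leave the green cutter head, the brush and the glue bottle where they are.

Things in the scene. Friction and masses are not known exactly. Their poses are not given: they have to be found in the camera images.
- arbor: the steel arbor standing upright in a grey round stand that is fixed to the bench and does not move. Stand: disc 110 mm across, 12 mm thick, flat on the bench. Spindle: on the disc's axis, 16 mm diameter, straight for 52 mm above the disc, then a cone narrowing over 12 mm to a 5 mm tip, which is 76 mm above the bench. Origin: centre of the disc's underside at bench height; z up along the spindle
- spacer: loose brass-coloured plain ring, outer diameter 44 mm, height 28 mm, with a 22 mm bore right through it along its axis (3 mm loose all round on the spindle). Lies flat on the bench, the way up that it is to be fitted. Origin: on its axis, in the plane of its underside; z along the axis, up
- red_cutter: loose red cutter head with three small steel knives set flush into its rim (it is a plain round ring to the touch), outer diameter 60 mm, height 18 mm, with a 22 mm bore right through it along its axis (3 mm loose all round on the spindle). Lies flat on the bench, the way up that it is to be fitted. Origin: on its axis, in the plane of its underside; z along the axis, up
- guide_ring: loose blue plain ring, outer diameter 50 mm, height 14 mm, with a 22 mm bore right through it along its axis (3 mm loose all round on the spindle). Lies flat on the bench, the way up that it is to be fitted. Origin: on its axis, in the plane of its underside; z along the axis, up
- top_collar: loose black plain ring, outer diameter 40 mm, height 16 mm, with a 22 mm bore right through it along its axis (3 mm loose all round on the spindle). Lies flat on the bench, the way up that it is to be fitted. Origin: on its axis, in the plane of its underside; z along the axis, up
- green_cutter: loose green cutter head, otherwise like the red one: outer diameter 60 mm, height 18 mm, 22 mm bore. Not part of this set-up; stays where it lies. Origin: on its axis at the underside; z up
- brush: loose hand brush, about 200 mm long and 20 mm high, lying on the bench to the robot's left; bystander. Origin: near its middle, at the underside; x along the brush towards the bristles
- glue: loose yellow glue bottle with a red cap, 60 mm diameter, 150 mm tall, standing on the bench at the right; bystander. Origin: centre of its underside; z up
Not all that is in view belongs to the job. Several things look just like the spacer: the one meant starts nearest to the robot's base.

How it is judged:
On the way, in this order (a step that is already met when the one before it is completed fails the run):
1. the brass spacer lies flat in its place on the spindle (horizontal distance between spacer and arbor below 0.006 m and z of spacer in the frame of arbor between 0.009 and 0.015 m and angle between spacer's own z axis and vertical below 0.08 rad), for 0.2 s.
2. the red cutter head lies flat in its place on the spindle (horizontal distance between red_cutter and arbor below 0.006 m and z of red_cutter in the frame of arbor between 0.037 and 0.043 m and angle between red_cutter's own z axis and vertical below 0.08 rad), for 0.2 s.
3. the blue guide ring lies flat in its place on the spindle (horizontal distance between guide_ring and arbor below 0.006 m and z of guide_ring in the frame of arbor between 0.055 and 0.061 m and angle between guide_ring's own z axis and vertical below 0.08 rad), for 0.2 s.
4. the black top collar lies flat in its place on the spindle (horizontal distance between top_collar and arbor below 0.006 m and z of top_collar in the frame of arbor between 0.069 and 0.075 m and angle between top_collar's own z axis and vertical below 0.08 rad), for 0.2 s.
At the end, for the whole second after the job is handed in: From the stand's disc upwards: brass spacer, red cutter head, blue guide ring, black top collar, all on the spindle, each within 6 mm of its axis, within 3 mm of its proper height (underside 12, 40, 58 and 72 mm above the bench) and tilted under 0.08 rad, at rest and released (all of step 1 and all of step 2 and all of step 3 and all of step 4 and linear speed of each of spacer, red_cutter, guide_ring, top_collar below 0.02 m/s and contact force between the fingers and spacer below 0.1 N and contact force between the fingers and red_cutter below 0.1 N and contact force between the fingers and guide_ring below 0.1 N and contact force between the fingers and top_collar below 0.1 N); the robot touches nothing.
It fails at once if a part is dropped: it falls free by more than about 25 mm ((linear speed of spacer above 0.7 m/s and contact force between the fingers and spacer below 0.1 N) or (linear speed of red_cutter above 0.7 m/s and contact force between the fingers and red_cutter below 0.1 N) or (linear speed of guide_ring above 0.7 m/s and contact force between the fingers and guide_ring below 0.1 N) or (linear speed of top_collar above 0.7 m/s and contact force between the fingers and top_collar below 0.1 N)).
It fails at once if the green cutter head is moved more than 20 mm (distance of green_cutter from where it was at the start of the episode above 0.02 m).
It fails at once if the brush is moved more than 20 mm (distance of brush from where it was at the start of the episode above 0.02 m).
It fails at once if the glue bottle is moved more than 20 mm (distance of glue from where it was at the start of the episode above 0.02 m).
It also fails if it takes over 112 s, if anything falls off the work surface, if the arm or the gripper's body presses on something with over 40 N, if the wrist force passes 120 N, or if a joint passes its speed limit or range.

### The arm

A 7-joint arm with a two-finger parallel gripper is mounted at the origin on the work surface. World frame = base frame: x ahead of the robot, y to its left, z up, the work surface at z = 0. Lengths are in m, angles in rad, forces in N, time in s.
With the tool pointing down it reaches from about 0.425 to 0.875 m from the base axis. Payload 8.4 kg.
Tool frame: the origin (TCP) lies at the very end of the fingers, on their centre line; the grasp point (between the pads) lies 19 mm behind it (grip_point_offset is the distance from the TCP to the grasp point, in m); z points along the fingers, y is the line along which they close (so a half turn about z gives the same grasp; the last joint's range is limited). The gripper opens to 85 mm and grips with 20 to 120 N. Pads are 22 mm wide; open, the fingers measure 114 mm over their backs; the gripper's body (76 mm by 85 mm) begins 54 mm behind the grasp point. The pads swing forward as they close: fully open they stand 13 mm farther back than shut.
Start: joints at [-1.28, 0.333, 0.04, 1.465, -0.013, 1.343, -0.059], TCP at [0.247, 0.601, 0.231] pointing down, gripper open.
Joint ranges: [-2.58, 2.58], [-0.38, 2.09], [-1.3, 1.39], [0.25, 2.4], [-1.5, 4.64], [0.08, 2.09], [-2.65, 2.65]. Speed limits (rad/s): [2.22, 2.22, 2.79, 2.79, 3.14, 3.14, 3.14].

### API

Orientations are given as a rotation vector (axis times angle).
In Python, from cell import * gives the robot as it stands. The module is installed in compiled form; this text tells all that it offers.
- The arm moves only by the shell command python3 -m jog 'ROWS' [FORCE]. ROWS is a JSON object with one list for each field, all of the same length, 1 to 8, a row being the entries at one place: tx, ty, tz (the shift in units of 25 mm), turn (a turn about the tool's z in units of 0.1 rad), aperture (the finger opening in m); each row is the pose to reach, as a shift and turn from the pose commanded when the command began, along the tool's axes at that moment; what a row does not reach only later rows make up. A row lasts 1/12 s, in which the tool goes at most 0.0417 m and 0.125 rad, less where a joint would pass 70% of its speed; a pose out of reach is approached as far as the arm can. The fingers move at their own pace and stop on an object; FORCE is the grip in N (left out, the last holds). Time passes only in rows, so rows that do not move let the fingers close. It prints the time, the measured TCP pose, the force, the opening and the grip force at its end. Input that does not fit is refused with a message, and nothing moves.
- state(): the state, without advancing time (a new reading comes with each control period).
- grab_frame(name): name is "scene" or "top" or "wrist"; returns the picture (384x512x3 uint8, red, green, blue); there is no depth.
- camera_model(name): a dict with "fx", "fy", "cx", "cy" (pixels), "rvec" (rotation vector, rad) and "tvec" (3), from world to camera coordinates, as OpenCV has them. Camera axes: x right, y down, z forward; pixel columns grow to the right and rows downward; lengths in m; the calibration is good to about 2 mm. A picture is of the moment at which its call begins: read the wrist's pose just before it. camera_model takes no time and is no camera call; for the wrist camera it gives the pose at the moment of the call.
- hand_in(): hands the job in; it is judged then, once.
Trained networks look in the newest picture that a camera, given by its name, has taken for a name from the list of things; names that differ only in an ending like _2 or _b are one class to them, and where a whole thing is asked for, a point or a joint stands for the part that bears it (a point fixed in the world has none). Each returns a list of dicts, best first, with "conf" (0 to 1); they miss things now and then, are a little off and sometimes report something else, mostly with a low value. They report only what shows in the picture. A call takes as long as a camera call. They do not tell look-alikes from the thing itself.
- outline_of(camera, name): "mask" (384x512 bool, what is visible of it) and "box" ([centre column, centre row, width, height] in pixels, round what is visible of it).
- landmark_of(camera, name): "uv" ([column, row] in pixels: a listed point, or the origin of a listed thing).
The state is a dict: "time": time; "joint_positions": joint angles; "qd": joint speeds; "tau": joint torques, N m; "tool_pos": TCP position; "tcp_rot": TCP orientation; "ft_force": force on the tool from outside, world axes, zero at the start; "wrist_torque": the same for the moment, N m; "width": finger opening in m; "finger_force": force on a finger pad.
Only numpy, scipy, OpenCV 4.12 (cv2) and the standard library are available. Lean on these libraries where they do the work, as an engineer would, in place of code of your own. Each camera call takes 0.05 s, during which the arm holds its last target. There are 200 camera calls.

## Working session

There is one attempt and no reset: what is moved stays moved. The work goes in short steps, Python scripts to look and compute and a shell command to move; the robot and the scene stay as the last step left them, time stands still between calls to the robot, and variables do not carry over. Pictures are saved under pics/ and viewed, at most 16 in all, crops included, and the job is handed in when it is done.

```bash
mkdir -p pics
cat > h.py <<'E'
from cell import *
import numpy as np, cv2
from scipy.spatial.transform import Rotation as R
def cam(n):
    m=camera_model(n); K=np.array([[m['fx'],0,m['cx']],[0,m['fy'],m['cy']],[0,0,1.]])
    return K,R.from_rotvec(np.ravel(m['rvec'])).as_matrix(),np.ravel(m['tvec'])
def ray(n,uv,c=None):
    K,Rm,t=c or cam(n); d=Rm.T@np.linalg.solve(K,[uv[0],uv[1],1.]); o=-Rm.T@t
    return o,d/np.linalg.norm(d)
def at_z(n,uv,z,c=None):
    o,d=ray(n,uv,c); return o+d*(z-o[2])/d[2]
def proj(n,p,c=None):
    K,Rm,t=c or cam(n); q=K@(Rm@np.asarray(p,float)+t); return q[:2]/q[2]
def tri(rs):
    A=sum(np.eye(3)-np.outer(d,d) for o,d in rs); b=sum((np.eye(3)-np.outer(d,d))@o for o,d in rs)
    return np.linalg.solve(A,b)
def save(n,f): cv2.imwrite('pics/'+f,cv2.cvtColor(f_:=grab_frame(n),cv2.COLOR_RGB2BGR)); return f_
E
python3 - <<'E'
from h import *
np.set_printoptions(precision=4,suppress=True)
for n in('scene','top'):
    save(n,n+'0.png')
    K,Rm,t=cam(n); print(n,-Rm.T@t,K[0,0])
    for k in 'arbor spacer red_cutter guide_ring top_collar green_cutter brush glue'.split():
        for r in landmark_of(n,k):
            if r['conf']>.2: print(k,round(r['conf'],2),np.array(r['uv']),at_z(n,r['uv'],0)[:2])
s=state();print(s['time'],s['tool_pos'],s['tcp_rot'],s['width'],R.from_rotvec(s['tcp_rot']).as_matrix())
E
```

```text
scene [ 0.8644 -0.4374  0.7989] 379.1208562740121
arbor 0.98 [257.1 140.7] [0.49   0.2245]
spacer 0.72 [243.4 316.6] [ 0.7053 -0.2336]
spacer 0.64 [265.5 292.9] [ 0.7224 -0.1662]
spacer 0.62 [212.7 349.1] [ 0.6832 -0.3189]
red_cutter 0.91 [210.7 200. ] [ 0.4835 -0.0138]
guide_ring 0.62 [164.4 252.4] [ 0.4679 -0.1905]
top_collar 0.48 [271.3 218.3] [0.6463 0.0096]
green_cutter 0.86 [308.7 159.4] [0.6503 0.2282]
brush 0.73 [287.6 107.9] [0.5076 0.3902]
brush 0.64 [165.5 254.5] [ 0.4734 -0.1937]
glue 0.72 [141.  343.6] [ 0.5492 -0.3786]
top [0.371  0.0177 1.2795] 395.6030402163595
arbor 0.91 [196.2 223.6] [0.5043 0.2202]
spacer 0.54 [356.7 172.2] [ 0.6884 -0.3038]
spacer 0.5 [311.  163.1] [ 0.7159 -0.1521]
spacer 0.5 [336.  163.9] [ 0.7152 -0.2355]
spacer 0.47 [325.3 188.5] [ 0.6306 -0.1991]
red_cutter 0.68 [272.4 234. ] [ 0.4767 -0.0274]
red_cutter 0.55 [319.5 233.4] [ 0.4824 -0.1793]
guide_ring 0.42 [322.  235.1] [ 0.4771 -0.1873]
top_collar 0.39 [266.1 180.6] [ 0.6525 -0.0035]
green_cutter 0.54 [191.9 181.6] [0.6432 0.2419]
green_cutter 0.31 [146.1 218.1] [0.5182 0.3841]
brush 0.82 [145.6 218.9] [0.5156 0.3856]
glue 0.89 [380.1 214.2] [ 0.5496 -0.3767]
0.9 [0.247  0.6012 0.2313] [-0.6085 -3.0821 -0.0001] 0.08545518945912824 [[-0.925  0.38  -0.   ]
 [ 0.38   0.925  0.   ]
 [ 0.     0.    -1.   ]]
```

View pics/scene0.png

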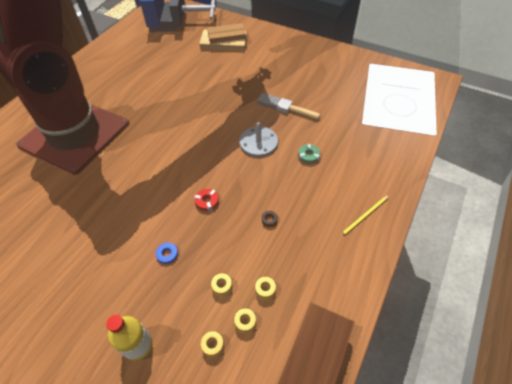

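View pics/top0.png

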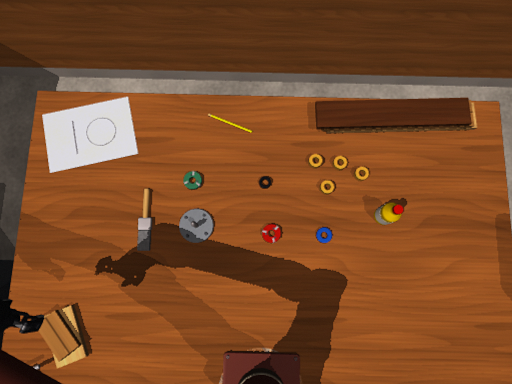

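The top view shows four brass rings: (316,160), (340,162), (362,173) and (327,187). The last of these, at (221,284) in the scene view, is nearest the base, so it is the spacer. Red is at (271,233), blue at (324,235), black at (265,182), the arbor at (196,225) and green at (193,180). The brush is left of the arbor.

```bash
cat > m0.py <<'E'
from h import *
np.set_printoptions(precision=4,suppress=True)
ini={'arbor':(.50,.222),'spacer':(.63,-.2),'red_cutter':(.48,-.025),'guide_ring':(.475,-.19),'top_collar':(.65,0),'green_cutter':(.645,.235)}
for n in('scene','top'): grab_frame(n)
for k,p in ini.items():
    rs=[];info=[]
    for n in('scene','top'):
        e=proj(n,(*p,.012)); best=None
        for r in outline_of(n,k):
            v,u=np.nonzero(r['mask'])
            if len(u)==0: continue
            c=np.array(r['box'][:2])
            d=np.linalg.norm(c-e)
            if d<14 and (best is None or d<best[0]): best=(d,c,len(u),r['conf'])
        if best: rs.append(ray(n,best[1])); info.append((best[1],best[2]))
        else: info.append('none')
    print(k,tri(rs) if len(rs)==2 else [at_z('top' if info[0]=='none' else 'scene',i[0],.01) for i in info if i!='none'],info)
K,Rm,t=cam('wrist');s=state();T=R.from_rotvec(s['tcp_rot']).as_matrix()
print('wristcam in tool',T.T@(-Rm.T@t-s['tool_pos']),'\n',T.T@Rm.T,K)
E
python3 m0.py
```

```text
arbor [0.4951 0.2207 0.0124] [(array([257.1, 139.4]), 904), (array([194.8, 225.4]), 924)]
spacer [ 0.6287 -0.1976 -0.0046] [(array([222.1, 286.4]), 358), (array([324.9, 189.6]), 151)]
red_cutter [ 0.4757 -0.0192 -0.0079] [(array([208.1, 201.9]), 428), (array([270.2, 234.9]), 234)]
guide_ring [ 0.4739 -0.192  -0.0065] [(array([166.3, 255.4]), 331), (array([322.9, 236.1]), 176)]
top_collar [ 0.6475 -0.0014  0.0138] [(array([271.6, 218.4]), 198), (array([266.4, 182.3]), 102)]
green_cutter [0.6497 0.239  0.0035] [(array([310.4, 155.8]), 363), (array([192.8, 179.6]), 205)]
wristcam in tool [ 0.0799 -0.0001 -0.1426] 
 [[-0.0006 -0.951  -0.3093]
 [ 1.     -0.0009  0.0006]
 [-0.0008 -0.3093  0.951 ]] [[281.2827   0.     252.6787]
 [  0.     281.2827 192.9796]
 [  0.       0.       1.    ]]
```

The rows are not in the units I measure in: shifts go in units of 25 mm and turns go in units of 0.1 rad. I convert before sending: -0.18 m is -7.2, -0.132 m is -5.28, -0.389 rad is -3.89.

```bash
python3 -m jog '{"tx":[-7.2, -7.2, -7.2, -7.2, -7.2, -7.2, -7.2], "ty":[-5.28, -5.28, -5.28, -5.28, -5.28, -5.28, -5.28], "tz":[0, 0, 0, 0, 0, 0, 0], "turn":[-3.89, -3.89, -3.89, -3.89, -3.89, -3.89, -3.89], "aperture":[0.08, 0.08, 0.08, 0.08, 0.08, 0.08, 0.08]}'; python3 -c "
from h import *
s=state();print(s['tool_pos'],R.from_rotvec(s['tcp_rot']).as_matrix().round(4),s['joint_positions'])"
```

```text
time: 2.18
tool_pos: [0.367, 0.4062, 0.2319]
tcp_rot: [0.013, 3.14, -0.001]
ft_force: [0.0, 0.4, 0.2]
width: 0.0798
finger_force: 0.0
[0.36697883 0.40619676 0.2319277 ] [[-1.0e+00  8.2e-03  1.5e-03]
 [ 8.2e-03  1.0e+00 -4.0e-04]
 [-1.5e-03 -4.0e-04 -1.0e+00]] [-1.0119053   0.12329103  0.10247726  1.72139796 -0.01155934  1.29698092
  0.65547351]
```

```bash
cat > w.py <<'E'
from h import *
import sys,json
np.set_printoptions(precision=4,suppress=True)
# usage: w.py tag name...  store wrist rays; print z-plane estimates and triangulation over stored rays
tag=sys.argv[1]; names=sys.argv[2:]
try: db=json.load(open('db.json'))
except Exception: db={}
c=cam('wrist'); save('wrist',tag+'.png')
s=state(); print(s['tool_pos'])
for k in names:
    for r in outline_of('wrist',k)[:4]:
        if r['conf']<.3: continue
        v,u=np.nonzero(r['mask']); o,d=ray('wrist',r['box'][:2],c)
        print(k,round(r['conf'],2),'box',np.array(r['box']),len(u),at_z('wrist',r['box'][:2],.01,c))
        db.setdefault(k,[]).append([list(o),list(d),tag])
    for r in landmark_of('wrist',k)[:4]:
        if r['conf']<.3: continue
        o,d=ray('wrist',r['uv'],c); print(' lm',round(r['conf'],2),np.array(r['uv']),at_z('wrist',r['uv'],0,c))
        db.setdefault(k+'_lm',[]).append([list(o),list(d),tag])
json.dump(db,open('db.json','w'))
E
python3 -m jog '{"tx":[-4.12, -4.12, -4.12, -4.12, -4.12, -4.12], "ty":[-5.84, -5.84, -5.84, -5.84, -5.84, -5.84], "tz":[0, 0, 0, 0, 0, 0], "turn":[0, 0, 0, 0, 0, 0], "aperture":[0.08, 0.08, 0.08, 0.08, 0.08, 0.08]}' && python3 w.py a1 arbor && python3 -m jog '{"tx":[0, 0, 0, 0], "ty":[-3.2, -3.2, -3.2, -3.2], "tz":[0, 0, 0, 0], "turn":[0, 0, 0, 0], "aperture":[0.08, 0.08, 0.08, 0.08]}' && python3 w.py a2 arbor red_cutter
```

```text
time: 2.68
tool_pos: [0.4686, 0.2611, 0.2316]
tcp_rot: [0.011, 3.14, -0.001]
ft_force: [-0.6, 0.5, 0.9]
width: 0.0802
finger_force: 0.0
[0.467  0.2636 0.2315]
arbor 0.75 box [224.9 182.6  80.9  79.4] 5128 [0.4925 0.2237 0.01  ]
 lm 0.8 [226.8 186.1] [0.5004 0.2251 0.    ]
time: 3.17
tool_pos: [0.4658, 0.1843, 0.2316]
tcp_rot: [0.003, 3.141, 0.001]
ft_force: [-0.4, 1.3, 0.1]
width: 0.0795
finger_force: 0.0
[0.4656 0.1858 0.2315]
arbor 0.91 box [279.5 183.8  83.   81. ] 4964 [0.4917 0.2209 0.01  ]
 lm 0.96 [278.7 186. ] [0.4977 0.2208 0.    ]
red_cutter 0.72 box [ 96.  174.9  50.4  44. ] 1694 [ 0.4787 -0.0241  0.01  ]
 lm 0.96 [102.1 174.6] [ 0.4808 -0.0214  0.    ]
```

View pics/a1.png

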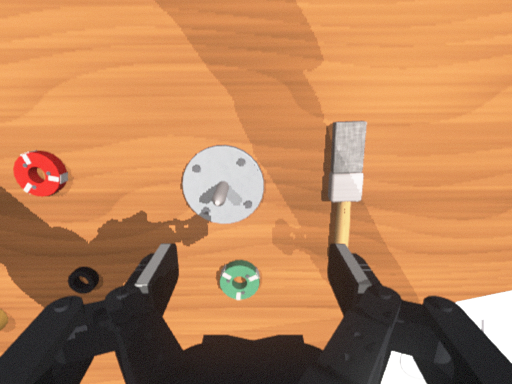

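View pics/a2.png

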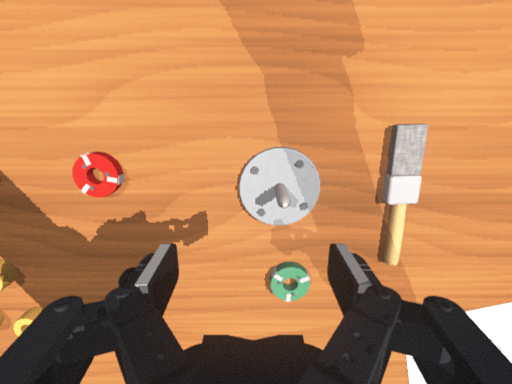

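```bash
cat > meas.py <<'E'
from h import *
import sys,json
from scipy.optimize import least_squares
np.set_printoptions(precision=4,suppress=True)
DIM=dict(arbor=(.055,.012),spacer=(.022,.028),red_cutter=(.03,.018),guide_ring=(.025,.014),top_collar=(.02,.016),green_cutter=(.03,.018))
EXP=dict(arbor=(.495,.222),spacer=(.63,-.199),red_cutter=(.479,-.022),guide_ring=(.474,-.191),top_collar=(.648,-.001),green_cutter=(.648,.238))
# meas.py tag base_z name...: fit a cylinder of known size standing at base_z to the outline; triangulate with earlier views
tag,z0=sys.argv[1],float(sys.argv[2])
try: db=json.load(open('fit.json'))
except Exception: db={}
c=cam('wrist'); save('wrist',tag+'.png')
s=state(); print('tcp',s['tool_pos'],'v',np.abs(s['qd']).max())
a=np.linspace(0,2*np.pi,72)
def cen(h):
    m=cv2.moments(cv2.convexHull(h.astype(np.float32))); return np.array([m['m10'],m['m01']])/m['m00'],m['m00']
def model(k,xy,z):
    r,h=DIM[k]; P=[(xy[0]+r*np.cos(t),xy[1]+r*np.sin(t),z+q) for t in a for q in (0,h)]
    return cen(np.array([proj('wrist',p,c) for p in P]))
for k in sys.argv[3:]:
    cand=[]
    for r in outline_of('wrist',k):
        m=r['mask'].astype(np.uint8)
        if m.sum()<100: continue
        m=cv2.morphologyEx(m,cv2.MORPH_OPEN,np.ones((9,9)) if k=='arbor' else np.ones((3,3)))
        ct=max(cv2.findContours(m,0,2)[0],key=cv2.contourArea)[:,0]
        u,A=cen(ct)
        f=least_squares(lambda x:model(k,x,z0)[0]-u,EXP[k],x_scale=.01)
        cand.append((np.linalg.norm(f.x-EXP[k]),f.x,u,A,model(k,f.x,z0)[1],r['conf']))
    if not cand: print(k,'not seen'); continue
    d,x,u,A,Am,cf=min(cand,key=lambda q:q[0])
    print(k,'xy',x,'uv',u,'area ratio',round(A/Am,3),'conf',round(cf,2))
    o,dd=ray('wrist',u,c); L=db.setdefault(k,[]); L.append([list(o),list(dd)])
    if len(L)>1: print('   tri',tri([(np.array(p),np.array(q)) for p,q in L]),'n',len(L))
json.dump(db,open('fit.json','w'))
E
python3 -m jog '{"tx":[0, 0, 0, 0, 0], "ty":[1.4, 1.4, 1.4, 1.4, 1.4], "tz":[0, 0, 0, 0, 0], "turn":[0, 0, 0, 0, 0], "aperture":[0.08, 0.08, 0.08, 0.08, 0.08]}' && python3 meas.py b1 0 arbor red_cutter green_cutter && python3 -m jog '{"tx":[1.2, 1.2, 1.2, 1.2, 1.2, 1.2], "ty":[-4.8, -4.8, -4.8, -4.8, -4.8, -4.8], "tz":[0, 0, 0, 0, 0, 0], "turn":[0, 0, 0, 0, 0, 0], "aperture":[0.08, 0.08, 0.08, 0.08, 0.08, 0.08]}' && python3 meas.py b2 0 arbor red_cutter top_collar green_cutter
```

```text
time: 3.83
tool_pos: [0.4662, 0.2193, 0.2312]
tcp_rot: [-0.002, -3.141, 0.001]
ft_force: [-1.3, 0.2, -0.6]
width: 0.0802
finger_force: 0.0
tcp [0.4663 0.2191 0.2313] v 0.0034837791900815002
arbor xy [0.4959 0.2204] uv [253.383 184.905] area ratio 0.962 conf 0.9
red_cutter xy [ 0.4769 -0.0217] uv [ 70.9767 172.8875] area ratio 0.954 conf 0.84
green_cutter xy [0.6441 0.2397] uv [266.1703 280.2761] area ratio 0.953 conf 0.97
time: 4.53
tool_pos: [0.4362, 0.0998, 0.2317]
tcp_rot: [0.002, 3.141, 0.001]
ft_force: [-0.5, -1.2, 0.5]
width: 0.0798
finger_force: 0.0
tcp [0.4362 0.1004 0.2315] v 0.014830210376763063
arbor xy [0.4966 0.2202] uv [338.9391 205.4548] area ratio 0.95 conf 0.69
   tri [0.4941 0.2204 0.0076] n 2
red_cutter xy [ 0.4771 -0.0219] uv [162.8025 194.329 ] area ratio 0.881 conf 0.62
   tri [ 0.4764 -0.0221  0.01  ] n 2
top_collar not seen
green_cutter xy [0.6518 0.2216] uv [330.7783 300.3664] area ratio 0.25 conf 0.59
   tri [ 0.6908  0.2414 -0.0475] n 2
```

Scaled: -0.25 m is -10, -0.15 m is -6.

```bash
python3 -m jog '{"tx":[-6, -6, -6, -6, -6, -6, -6, -6], "ty":[-10, -10, -10, -10, -10, -10, -10, -10], "tz":[0, 0, 0, 0, 0, 0, 0, 0], "turn":[0, 0, 0, 0, 0, 0, 0, 0], "aperture":[0.08, 0.08, 0.08, 0.08, 0.08, 0.08, 0.08, 0.08]}' && python3 -m jog '{"tx":[0, 0], "ty":[0, 0], "tz":[0, 0], "turn":[0, 0], "aperture":[0.08, 0.08]}'>/dev/null; python3 meas.py c1 0 spacer guide_ring top_collar && python3 -m jog '{"tx":[-0.56, -0.56, -0.56, -0.56, -0.56], "ty":[-1.96, -1.96, -1.96, -1.96, -1.96], "tz":[0, 0, 0, 0, 0], "turn":[0, 0, 0, 0, 0], "aperture":[0.08, 0.08, 0.08, 0.08, 0.08]}' && python3 meas.py c2 0 spacer guide_ring
```

```text
time: 5.45
tool_pos: [0.5874, -0.1579, 0.2299]
tcp_rot: [-0.011, -3.14, 0.009]
ft_force: [-2.4, -0.5, 0.9]
width: 0.0796
finger_force: 0.0
tcp [ 0.5859 -0.149   0.2309] v 0.02030908022021437
spacer xy [ 0.6317 -0.2001] uv [214.9836 199.8322] area ratio 0.908 conf 0.9
guide_ring xy [ 0.4769 -0.1905] uv [218.1459  75.4447] area ratio 0.911 conf 0.83
top_collar xy [0.6442 0.0019] uv [362.1927 206.3525] area ratio 0.849 conf 0.7
time: 6.23
tool_pos: [0.5999, -0.1981, 0.2315]
tcp_rot: [-0.001, 3.141, 0.001]
ft_force: [0.0, 0.2, -0.0]
width: 0.0802
finger_force: 0.0
tcp [ 0.5999 -0.1978  0.2314] v 0.0028423996743378384
spacer xy [ 0.6317 -0.1999] uv [250.873  189.5299] area ratio 0.923 conf 0.57
   tri [ 0.631  -0.1999  0.0182] n 2
guide_ring xy [ 0.4769 -0.1909] uv [258.2512  62.3209] area ratio 0.922 conf 0.76
   tri [ 0.476  -0.1908  0.0085] n 2
```

View pics/c2.png

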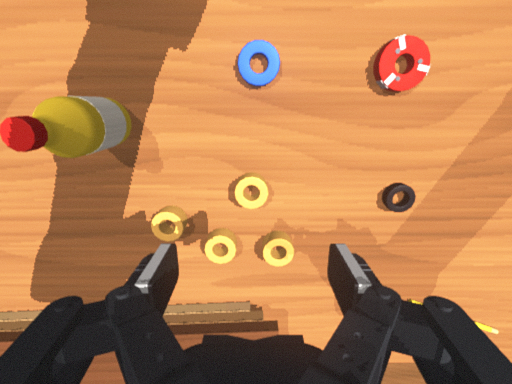

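The nearest spacer is at (251,191) in the picture, with its look-alikes well behind it. The measured height is 18 mm at mid-body, which fits. Going in to grasp.

```bash
python3 -m jog '{"tx":[-1.28, -1.28, -1.28, -1.28, -1.28, -1.28, -1.28, -1.28], "ty":[-0.08, -0.08, -0.08, -0.08, -0.08, -0.08, -0.08, -0.08], "tz":[0.8, 2.4, 4, 5.6, 7.2, 8, 8.6, 8.96], "turn":[0, 0, 0, 0, 0, 0, 0, 0], "aperture":[0.065, 0.065, 0.065, 0.065, 0.065, 0.065, 0.065, 0.065]}' 40 && python3 -m jog '{"tx":[0, 0, 0, 0, 0, 0, 0, 0], "ty":[0, 0, 0, 0, 0, 0, 0, 0], "tz":[0, 0, 0, 0, 0, 0, 0, 0], "turn":[0, 0, 0, 0, 0, 0, 0, 0], "aperture":[0.065, 0.065, 0.03, 0.03, 0.03, 0.03, 0.03, 0.03]}'
```

```text
time: 7.05
tool_pos: [0.6313, -0.2006, 0.0056]
tcp_rot: [0.0, -3.14, -0.001]
ft_force: [-0.7, 0.5, 0.3]
width: 0.0651
finger_force: 0.0
time: 7.72
tool_pos: [0.6332, -0.2018, 0.0094]
tcp_rot: [0.001, 3.138, -0.0]
ft_force: [-1.8, 0.9, 5.9]
width: 0.0418
finger_force: 41.4
```

Scaled: -0.13 m is -5.2, -0.11 m is -4.4.

```bash
python3 -m jog '{"tx":[0, 0, 0, 0, 0, 0, 0], "ty":[0, 0, 0, 0, 0, 0, 0], "tz":[-0.4, -1.2, -2.8, -4.4, -5.2, -5.2, -5.2], "turn":[0, 0, 0, 0, 0, 0, 0], "aperture":[0.03, 0.03, 0.03, 0.03, 0.03, 0.03, 0.03]}'; python3 -c "
from h import *
f=save('wrist','g1.png');s=state();print(s['tool_pos'],s['tcp_rot'])"
```

```text
time: 8.3
tool_pos: [0.6326, -0.2018, 0.1396]
tcp_rot: [0.001, 3.138, -0.0]
ft_force: [-0.4, -0.4, -2.1]
width: 0.0417
finger_force: 41.1
[ 0.63172682 -0.20128417  0.13769847] [1.12407796e-03 3.14100781e+00 5.26204168e-04]
```

View pics/g1.png

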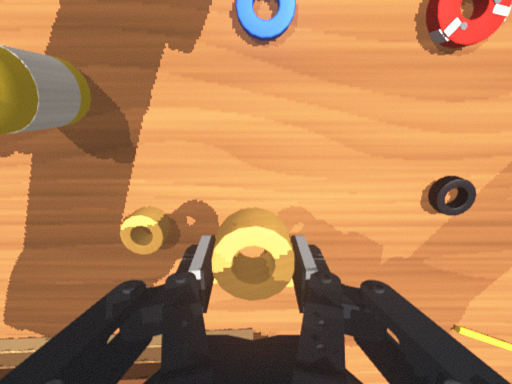

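```bash
cat > held.py <<'E'
import sys
k=sys.argv[1]
sys.argv=['meas.py','held_'+k+sys.argv[3],sys.argv[2],]
import h
s=h.state(); z=s['tool_pos'][2]-float(sys.argv[2]); sys.argv[2]=str(z)
exec(open('meas.py').read().split("for k in sys")[0])
EXP[k]=s['tool_pos'][:2]
db2=[]
for r in outline_of('wrist',k)[:4]:
    m=cv2.morphologyEx(r['mask'].astype(np.uint8),cv2.MORPH_OPEN,np.ones((3,3)))
    if m.sum()<100: continue
    ct=max(cv2.findContours(m,0,2)[0],key=cv2.contourArea)[:,0]; u,A=cen(ct)
    f=least_squares(lambda x:model(k,x,z0)[0]-u,EXP[k],x_scale=.01)
    print('rel tcp',f.x-s['tool_pos'][:2],'uv',u,'area',A/model(k,f.x,z0)[1],'box',np.array(r['box']),r['conf'])
E
python3 held.py spacer .009 1
```

```text
tcp [ 0.6312 -0.2011  0.1366] v 0.01726078439894484
rel tcp [-0.0011 -0.0001] uv [252.5427 254.0574] area 0.9264731641439553 box [254.6 253.8  83.   92. ] 0.81
rel tcp [-0.0143 -0.0563] uv [143.8665 231.4201] area 0.2379338225989395 box [145.3 232.6  50.3  50.1] 0.75
```

Scaled: 0.1 m is 4, 0.31 m is 12.4.

```bash
python3 -m jog '{"tx":[4, 4, 4, 4, 4, 4, 4, 4], "ty":[12.4, 12.4, 12.4, 12.4, 12.4, 12.4, 12.4, 12.4], "tz":[0, 0, 0, 0, 0, 0, 0, 0], "turn":[0, 0, 0, 0, 0, 0, 0, 0], "aperture":[0.03, 0.03, 0.03, 0.03, 0.03, 0.03, 0.03, 0.03]}' && python3 -m jog '{"tx":[1.4, 1.4, 1.4, 1.4, 1.4, 1.4, 1.4, 1.4], "ty":[4.46, 4.46, 4.46, 4.46, 4.46, 4.46, 4.46, 4.46], "tz":[0, 0, 0, 0, 0, 0, 0, 0], "turn":[0, 0, 0, 0, 0, 0, 0, 0], "aperture":[0.03, 0.03, 0.03, 0.03, 0.03, 0.03, 0.03, 0.03]}';python3 held.py spacer .009 2
```

```text
time: 9.12
tool_pos: [0.5298, 0.1116, 0.136]
tcp_rot: [0.002, -3.139, 0.001]
ft_force: [1.0, 1.4, -1.3]
width: 0.0419
finger_force: 41.2
time: 9.78
tool_pos: [0.4976, 0.2184, 0.137]
tcp_rot: [-0.005, -3.141, 0.001]
ft_force: [0.4, -0.4, -1.9]
width: 0.0417
finger_force: 41.3
tcp [0.4976 0.2186 0.1371] v 0.0052479856835983656
rel tcp [-0.0016 -0.0001] uv [252.4634 254.0745] area 0.9257779994101044 box [252.8 255.2  80.7  92.5] 0.67
```

View pics/held_spacer2.png

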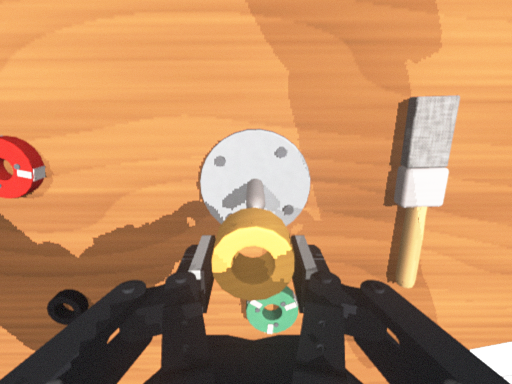

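Scaled: 0.002 m is 0.08, 0.04 m is 1.6.

```bash
python3 -m jog '{"tx":[0, 0, 0, 0, 0], "ty":[0.08, 0.08, 0.08, 0.08, 0.08], "tz":[0, 0.6, 1.2, 1.6, 1.6], "turn":[0, 0, 0, 0, 0], "aperture":[0.03, 0.03, 0.03, 0.03, 0.03]}'; python3 -m jog '{"tx":[0, 0, 0, 0, 0, 0], "ty":[0, 0, 0, 0, 0, 0], "tz":[0.8, 1.4, 2, 2.4, 2.6, 2.6], "turn":[0, 0, 0, 0, 0, 0], "aperture":[0.03, 0.03, 0.03, 0.03, 0.03, 0.03]}'
```

```text
time: 10.3
tool_pos: [0.496, 0.2214, 0.0953]
tcp_rot: [-0.002, -3.139, 0.003]
ft_force: [-0.7, -0.7, -2.2]
width: 0.0416
finger_force: 41.2
time: 10.8
tool_pos: [0.4968, 0.2218, 0.0317]
tcp_rot: [-0.001, -3.141, 0.001]
ft_force: [0.0, 0.8, -1.6]
width: 0.0417
finger_force: 41.3
```

Scaled: 0.008 m is 0.32, 0.006 m is 0.24.

```bash
python3 -m jog '{"tx":[0, 0, 0, 0], "ty":[0, 0, 0, 0], "tz":[0.12, 0.24, 0.32, 0.32], "turn":[0, 0, 0, 0], "aperture":[0.03, 0.03, 0.03, 0.03]}'; python3 -m jog '{"tx":[0, 0, 0, 0], "ty":[0, 0, 0, 0], "tz":[0.04, 0.08, 0.12, 0.12], "turn":[0, 0, 0, 0], "aperture":[0.03, 0.03, 0.03, 0.03]}'
```

```text
time: 11.13
tool_pos: [0.4972, 0.2222, 0.0243]
tcp_rot: [0.001, 3.142, 0.0]
ft_force: [-0.8, -1.1, -1.6]
width: 0.0417
finger_force: 41.3
time: 11.47
tool_pos: [0.4973, 0.2222, 0.0214]
tcp_rot: [0.001, 3.141, 0.0]
ft_force: [-0.5, 0.1, -0.6]
width: 0.0416
finger_force: 41.3
```

```bash
python3 -m jog '{"tx":[0, 0, 0, 0], "ty":[0, 0, 0, 0], "tz":[0.04, 0.08, 0.12, 0.12], "turn":[0, 0, 0, 0], "aperture":[0.03, 0.03, 0.03, 0.03]}'
```

```text
time: 11.8
tool_pos: [0.4973, 0.2222, 0.0212]
tcp_rot: [-0.002, -3.141, -0.002]
ft_force: [-16.5, -6.6, 39.4]
width: 0.0419
finger_force: 45.7
```

Scaled: -0.0025 m is -0.1, -0.002 m is -0.08.

```bash
python3 -m jog '{"tx":[0, 0, 0, 0, 0, 0], "ty":[0, 0, 0, 0, 0, 0], "tz":[-0.08, -0.1, -0.1, -0.1, -0.1, -0.1], "turn":[0, 0, 0, 0, 0, 0], "aperture":[0.03, 0.03, 0.06, 0.06, 0.06, 0.06]}'; python3 -m jog '{"tx":[0, 0, 0, 0, 0, 0, 0, 0], "ty":[0, 0, 0, 0, 0, 0, 0, 0], "tz":[-0.8, -2, -3.6, -5.2, -6.8, -8.4, -8.4, -8.4], "turn":[0, 0, 0, 0, 0, 0, 0, 0], "aperture":[0.06, 0.08, 0.08, 0.08, 0.08, 0.08, 0.08, 0.08]}'; python3 -m jog '{"tx":[1.2, 1.2, 1.2, 1.2], "ty":[0, 0, 0, 0], "tz":[0, 0, 0, 0], "turn":[0, 0, 0, 0], "aperture":[0.08, 0.08, 0.08, 0.08]}';python3 meas.py d1 .012 spacer
```

```text
time: 12.3
tool_pos: [0.4971, 0.222, 0.0206]
tcp_rot: [-0.001, -3.141, 0.001]
ft_force: [-0.3, -0.1, -0.6]
width: 0.06
finger_force: 0.0
time: 12.97
tool_pos: [0.4984, 0.2227, 0.2333]
tcp_rot: [0.001, 3.138, 0.005]
ft_force: [-0.3, -0.3, 0.3]
width: 0.0801
finger_force: 0.0
time: 13.3
tool_pos: [0.467, 0.222, 0.23]
tcp_rot: [-0.001, -3.141, 0.001]
ft_force: [0.8, 0.2, 0.0]
width: 0.0799
finger_force: 0.0
tcp [0.4673 0.2219 0.2301] v 0.011152837352583633
spacer xy [0.4955 0.2226] uv [253.0102 190.4884] area ratio 0.895 conf 0.62
   tri [0.063  0.0195 1.6254] n 3
```

View pics/d1.png

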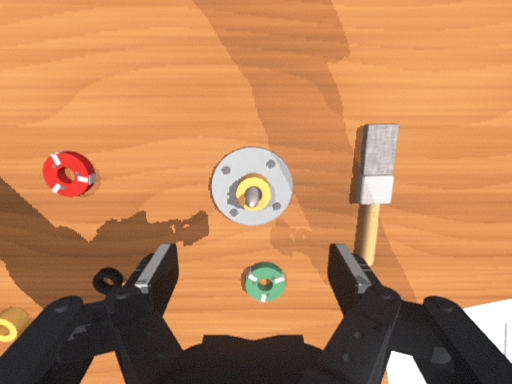

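Scaled: -0.244 m is -9.76, 0.04 m is 1.6.

```bash
python3 -m jog '{"tx":[-0.4, -0.4, -0.4, -0.4, -0.4, -0.4, -0.4, -0.4], "ty":[-9.76, -9.76, -9.76, -9.76, -9.76, -9.76, -9.76, -9.76], "tz":[0, 0, 0, 0, 0, 0, 0.8, 1.6], "turn":[0, 0, 0, 0, 0, 0, 0, 0], "aperture":[0.08, 0.08, 0.08, 0.08, 0.08, 0.08, 0.08, 0.08]}';python3 -m jog '{"tx":[0, 0, 0, 0, 0, 0], "ty":[0, 0, 0, 0, 0, 0], "tz":[1.2, 2.4, 3.6, 4.4, 4.4, 4.4], "turn":[0, 0, 0, 0, 0, 0], "aperture":[0.08, 0.08, 0.08, 0.08, 0.08, 0.08]}'
```

```text
time: 14.07
tool_pos: [0.4781, -0.0249, 0.1913]
tcp_rot: [0.01, 3.139, 0.001]
ft_force: [-0.1, 1.4, -0.0]
width: 0.0797
finger_force: 0.0
time: 14.57
tool_pos: [0.4766, -0.0226, 0.0804]
tcp_rot: [-0.003, -3.139, 0.003]
ft_force: [0.6, 0.1, 1.1]
width: 0.0801
finger_force: 0.0
```

Scaled: 0.077 m is 3.08, 0.07 m is 2.8.

```bash
python3 -m jog '{"tx":[0, 0, 0, 0, 0, 0], "ty":[0.04, 0.04, 0.04, 0.04, 0.04, 0.04], "tz":[1.2, 2.2, 2.8, 3.08, 3.08, 3.08], "turn":[0, 0, 0, 0, 0, 0], "aperture":[0.08, 0.08, 0.08, 0.08, 0.08, 0.08]}';python3 -m jog '{"tx":[0, 0, 0, 0, 0, 0], "ty":[0, 0, 0, 0, 0, 0], "tz":[0, 0, 0, 0, 0, 0], "turn":[0, 0, 0, 0, 0, 0], "aperture":[0.05, 0.05, 0.05, 0.05, 0.05, 0.05]}'
```

```text
time: 15.07
tool_pos: [0.4781, -0.021, 0.0051]
tcp_rot: [0.002, 3.14, 0.0]
ft_force: [0.1, -0.2, 1.3]
width: 0.0797
finger_force: 0.0
time: 15.57
tool_pos: [0.4781, -0.0208, 0.0054]
tcp_rot: [0.001, 3.139, 0.002]
ft_force: [-3.5, -0.1, 10.9]
width: 0.0573
finger_force: 40.6
```

```bash
python3 -m jog '{"tx":[0, 0, 0, 0, 0, 0], "ty":[0, 0, 0, 0, 0, 0], "tz":[-0.4, -1.2, -2.8, -4.4, -5.6, -5.6], "turn":[0, 0, 0, 0, 0, 0], "aperture":[0.05, 0.05, 0.05, 0.05, 0.05, 0.05]}'; python3 -m jog '{"tx":[-0.72, -0.72, -0.72, -0.72, -0.72, -0.72, -0.72, -0.72], "ty":[9.64, 9.64, 9.64, 9.64, 9.64, 9.64, 9.64, 9.64], "tz":[0, 0, 0, 0, 0, 0, 0, 0], "turn":[0, 0, 0, 0, 0, 0, 0, 0], "aperture":[0.05, 0.05, 0.05, 0.05, 0.05, 0.05, 0.05, 0.05]}';python3 held.py red_cutter .0055 1
```

```text
time: 16.07
tool_pos: [0.4804, -0.0211, 0.1504]
tcp_rot: [0.003, 3.132, 0.005]
ft_force: [2.4, 0.2, -1.0]
width: 0.057
finger_force: 44.9
time: 16.73
tool_pos: [0.4946, 0.222, 0.1438]
tcp_rot: [0.005, -3.141, 0.001]
ft_force: [-0.3, -0.9, -2.1]
width: 0.0568
finger_force: 44.9
tcp [0.4949 0.2199 0.1438] v 0.028324354943180426
rel tcp [-0.0012  0.0022] uv [252.5192 251.1791] area 0.9555962196491325 box [250.8 251.1 107.3 110. ] 0.75
```

View pics/held_red_cutter1.png

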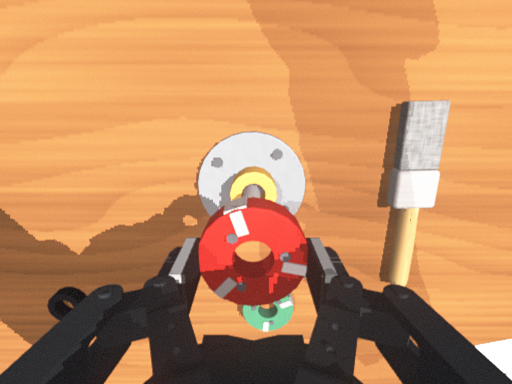

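Scaled: 0.04 m is 1.6, -0.002 m is -0.08.

```bash
python3 -m jog '{"tx":[-0.08, -0.08, -0.08, -0.08, -0.08, -0.08, -0.08, -0.08], "ty":[0, 0, 0, 0, 0, 0, 0, 0], "tz":[0, 0.4, 0.8, 1.2, 1.6, 2, 2, 2], "turn":[0, 0, 0, 0, 0, 0, 0, 0], "aperture":[0.05, 0.05, 0.05, 0.05, 0.05, 0.05, 0.05, 0.05]}'
```

```text
time: 17.5
tool_pos: [0.4967, 0.2197, 0.0929]
tcp_rot: [-0.002, -3.14, 0.002]
ft_force: [1.3, -0.2, -0.3]
width: 0.0568
finger_force: 44.9
```

Scaled: 0.042 m is 1.68, 0.038 m is 1.52.

```bash
python3 -m jog '{"tx":[0, 0, 0, 0, 0, 0], "ty":[0.04, 0.04, 0.04, 0.04, 0.04, 0.04], "tz":[0.4, 0.8, 1.2, 1.52, 1.68, 1.68], "turn":[0, 0, 0, 0, 0, 0], "aperture":[0.05, 0.05, 0.05, 0.05, 0.05, 0.05]}';python3 -m jog '{"tx":[0, 0, 0, 0], "ty":[0, 0, 0, 0], "tz":[0.08, 0.16, 0.2, 0.2], "turn":[0, 0, 0, 0], "aperture":[0.05, 0.05, 0.05, 0.05]}'
```

```text
time: 18.0
tool_pos: [0.4965, 0.2206, 0.0505]
tcp_rot: [-0.001, -3.14, 0.002]
ft_force: [-1.0, 0.5, -1.4]
width: 0.0572
finger_force: 44.9
time: 18.33
tool_pos: [0.4972, 0.2212, 0.0469]
tcp_rot: [0.001, 3.141, 0.0]
ft_force: [-0.5, -0.0, -1.5]
width: 0.0571
finger_force: 44.9
```

```bash
python3 -m jog '{"tx":[0, 0, 0], "ty":[0, 0, 0], "tz":[0.04, 0.08, 0.08], "turn":[0, 0, 0], "aperture":[0.05, 0.05, 0.05]}'
```

```text
time: 18.58
tool_pos: [0.4974, 0.2212, 0.0456]
tcp_rot: [0.001, 3.141, 0.001]
ft_force: [-3.1, -0.6, 6.8]
width: 0.0569
finger_force: 45.7
```

Contact at the expected height. Release, retreat and move to the guide ring view.

```bash
python3 -m jog '{"tx":[0, 0, 0, 0, 0], "ty":[0, 0, 0, 0, 0], "tz":[0, 0, 0, 0, 0], "turn":[0, 0, 0, 0, 0], "aperture":[0.075, 0.075, 0.075, 0.08, 0.08]}'; python3 -m jog '{"tx":[0, 0, 0, 0, 1.2, 1.2, 1.2, 1.2], "ty":[0, 0, 0, 0, 0, 0, 0, 0], "tz":[-0.8, -2, -3.6, -5.2, -6.8, -7.4, -7.4, -7.4], "turn":[0, 0, 0, 0, 0, 0, 0, 0], "aperture":[0.08, 0.08, 0.08, 0.08, 0.08, 0.08, 0.08, 0.08]}'; python3 -m jog '{"tx":[0, 0], "ty":[0, 0], "tz":[0, 0], "turn":[0, 0], "aperture":[0.08, 0.08]}'>/dev/null;python3 meas.py d2 .04 red_cutter;python3 - <<'E'
from h import *
b=cv2.imread('pics/d2.png')[90:270,150:370]; cv2.imwrite('pics/d2c.png',cv2.resize(b,None,fx=3,fy=3))
E
```

```text
time: 19.0
tool_pos: [0.4972, 0.2211, 0.0448]
tcp_rot: [0.001, 3.142, -0.0]
ft_force: [-0.2, -0.6, -0.5]
width: 0.0799
finger_force: 0.0
time: 19.67
tool_pos: [0.4676, 0.2217, 0.2311]
tcp_rot: [0.0, 3.14, 0.004]
ft_force: [-0.0, 0.2, 0.4]
width: 0.0802
finger_force: 0.0
tcp [0.4669 0.2207 0.2284] v 0.003124565697041479
red_cutter xy [0.4967 0.2215] uv [253.3664 197.1766] area ratio 0.958 conf 0.96
   tri [0.3706 0.1835 0.3908] n 3
```

View pics/d2c.png

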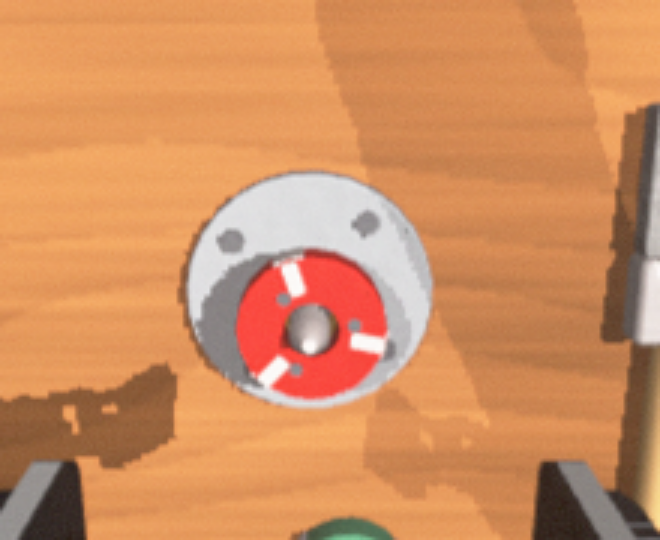

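```bash
python3 -m jog '{"tx":[-0.4, -0.4, -0.4, -0.4, -0.4, -0.4, -0.4, -0.4], "ty":[-12.8, -12.8, -12.8, -12.8, -12.8, -12.8, -12.8, -12.8], "tz":[0, 0, 0, 0, 0, 0, 0, 0], "turn":[0, 0, 0, 0, 0, 0, 0, 0], "aperture":[0.07, 0.07, 0.07, 0.07, 0.07, 0.07, 0.07, 0.07]}';python3 -m jog '{"tx":[0, 0, 0, 0, 0, 0, 0, 0], "ty":[-1.6, -3.2, -3.68, -3.68, -3.68, -3.68, -3.68, -3.68], "tz":[0, 0.4, 1.6, 3.2, 4.8, 6, 6, 6], "turn":[0, 0, 0, 0, 0, 0, 0, 0], "aperture":[0.07, 0.07, 0.07, 0.07, 0.07, 0.07, 0.07, 0.07]}'
```

```text
time: 20.6
tool_pos: [0.4761, -0.1032, 0.2295]
tcp_rot: [-0.007, -3.141, 0.001]
ft_force: [0.9, -0.8, -1.2]
width: 0.0698
finger_force: 0.0
time: 21.27
tool_pos: [0.4754, -0.1914, 0.079]
tcp_rot: [-0.003, -3.137, 0.002]
ft_force: [0.4, -0.3, -0.3]
width: 0.0702
finger_force: 0.0
```

Scaled: 0.07 m is 2.8, 0.063 m is 2.52.

```bash
python3 -m jog '{"tx":[-0.04, -0.04, -0.04, -0.04, -0.04, -0.04], "ty":[0.04, 0.04, 0.04, 0.04, 0.04, 0.04], "tz":[1.2, 2, 2.52, 2.8, 2.8, 2.8], "turn":[0, 0, 0, 0, 0, 0], "aperture":[0.07, 0.07, 0.07, 0.07, 0.07, 0.07]}';python3 -m jog '{"tx":[0, 0, 0, 0, 0, 0, 0], "ty":[0, 0, 0, 0, 0, 0, 0], "tz":[0, 0, 0, 0, 0, 0, 0], "turn":[0, 0, 0, 0, 0, 0, 0], "aperture":[0.07, 0.04, 0.04, 0.04, 0.04, 0.04, 0.04]}'
```

```text
time: 21.77
tool_pos: [0.4786, -0.1903, 0.0111]
tcp_rot: [0.001, 3.14, -0.0]
ft_force: [0.3, -0.1, 0.6]
width: 0.07
finger_force: 0.0
time: 22.35
tool_pos: [0.4796, -0.1899, 0.0124]
tcp_rot: [0.002, 3.138, 0.003]
ft_force: [-6.2, 5.1, 31.6]
width: 0.0399
finger_force: 16.0
```

```bash
python3 -m jog '{"tx":[0, 0, 0, 0, 0, 1.2, 1.2, 1.2], "ty":[0, 0, 0, 0, 0, 0, 0, 0], "tz":[-0.08, -0.4, -1.2, -2.4, -4, -5.6, -7.2, -8.8], "turn":[0, 0, 0, 0, 0, 0, 0, 0], "aperture":[0.07, 0.075, 0.08, 0.08, 0.08, 0.08, 0.08, 0.08]}'; python3 -m jog '{"tx":[0, 0, 0], "ty":[0, 0, 0], "tz":[0, 0, 0], "turn":[0, 0, 0], "aperture":[0.08, 0.08, 0.08]}';python3 meas.py e1 0 guide_ring
```

```text
time: 23.02
tool_pos: [0.4455, -0.1912, 0.225]
tcp_rot: [-0.006, -3.14, -0.001]
ft_force: [1.2, 1.3, -0.2]
width: 0.08
finger_force: 0.0
time: 23.27
tool_pos: [0.4478, -0.1896, 0.2239]
tcp_rot: [0.001, 3.141, 0.002]
ft_force: [-0.4, 0.1, -0.0]
width: 0.0799
finger_force: 0.0
tcp [ 0.4474 -0.1896  0.2232] v 0.02296566983328422
guide_ring not seen
```

View pics/e1.png

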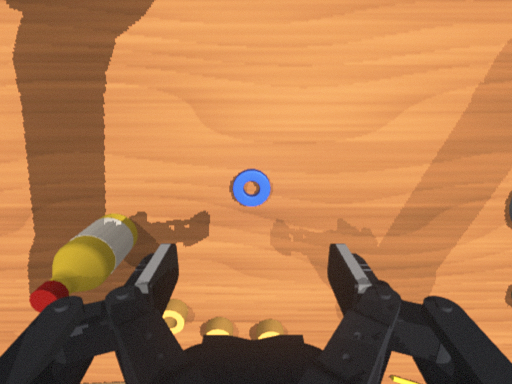

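The blue ring is still flat at (251,188). The fingertips rode over its top, because at that opening they sit back above the TCP. I'll measure again and grasp lower.

```bash
python3 -m jog '{"tx":[0], "ty":[0], "tz":[0], "turn":[0], "aperture":[0.08]}'>/dev/null; python3 meas.py e2 0 guide_ring
python3 - <<'E'
from h import *
# colour-based check
c=cam('wrist'); f=cv2.cvtColor(cv2.imread('pics/e2.png'),cv2.COLOR_BGR2HSV)
m=cv2.inRange(f,(105,120,60),(130,255,255)); ct=max(cv2.findContours(m,0,2)[0],key=cv2.contourArea)
M=cv2.moments(cv2.convexHull(ct));u=(M['m10']/M['m00'],M['m01']/M['m00']);print(u,at_z('wrist',u,.007,c),at_z('wrist',u,.012,c))
E
```

```text
tcp [ 0.4473 -0.1899  0.2229] v 0.005079228674188938
guide_ring xy [ 0.4761 -0.1916] uv [251.2519 187.8026] area ratio 0.963 conf 0.55
   tri [ 0.4759 -0.1911  0.0078] n 3
(251.55647382920108, 188.70247933884298) [ 0.47781077 -0.19134251  0.007     ] [ 0.47627817 -0.19131684  0.012     ]
```

Scaled: -0.03 m is -1.2, 0.03 m is 1.2.

```bash
python3 -m jog '{"tx":[-1.2, -1.2, -1.2, -1.2, -1.2, -1.2, -1.2, -1.2], "ty":[-0.06, -0.06, -0.06, -0.06, -0.06, -0.06, -0.06, -0.06], "tz":[1.2, 2.8, 4.4, 6, 7.2, 8, 8, 8], "turn":[0, 0, 0, 0, 0, 0, 0, 0], "aperture":[0.065, 0.065, 0.065, 0.065, 0.065, 0.065, 0.065, 0.065]}';python3 -m jog '{"tx":[0, 0, 0, 0, 0], "ty":[0, 0, 0, 0, 0], "tz":[0.4, 0.72, 0.76, 0.76, 0.76], "turn":[0, 0, 0, 0, 0], "aperture":[0.065, 0.065, 0.065, 0.065, 0.065]}'
```

```text
time: 24.22
tool_pos: [0.4769, -0.192, 0.0232]
tcp_rot: [-0.003, -3.138, 0.002]
ft_force: [0.7, 0.1, 0.9]
width: 0.0648
finger_force: 0.0
time: 24.63
tool_pos: [0.4783, -0.1914, 0.0054]
tcp_rot: [0.001, 3.141, 0.0]
ft_force: [-1.0, 0.1, -0.1]
width: 0.065
finger_force: 0.0
```

```bash
python3 -m jog '{"tx":[0, 0, 0, 0], "ty":[0, 0, 0, 0], "tz":[0.08, 0.12, 0.12, 0.12], "turn":[0, 0, 0, 0], "aperture":[0.065, 0.065, 0.065, 0.06]}';python3 -m jog '{"tx":[0, 0, 0, 0, 0, 0], "ty":[0, 0, 0, 0, 0, 0], "tz":[0, 0, 0, 0, 0, 0], "turn":[0, 0, 0, 0, 0, 0], "aperture":[0.055, 0.045, 0.04, 0.04, 0.04, 0.04]}' 40
```

```text
time: 24.97
tool_pos: [0.478, -0.1914, 0.002]
tcp_rot: [0.001, 3.142, 0.0]
ft_force: [0.1, -0.1, -0.2]
width: 0.06
finger_force: 0.0
time: 25.47
tool_pos: [0.478, -0.1915, 0.0024]
tcp_rot: [0.002, 3.141, 0.001]
ft_force: [-2.5, 2.0, 10.9]
width: 0.0483
finger_force: 39.5
```

The rows are not in the units I measure in: shifts go in units of 25 mm and turns go in units of 0.1 rad. I convert before sending: -0.14 m is -5.6, 0.12 m is 4.8.

```bash
python3 -m jog '{"tx":[0, 0, 0, 0, 0, 0, 0, 0], "ty":[0, 0, 0, 0, 0, 1.6, 3.2, 4.8], "tz":[-0.4, -1.2, -2.8, -4.4, -5.6, -5.6, -5.6, -5.6], "turn":[0, 0, 0, 0, 0, 0, 0, 0], "aperture":[0.04, 0.04, 0.04, 0.04, 0.04, 0.04, 0.04, 0.04]}';python3 -m jog '{"tx":[-0.72, -0.72, -0.72, -0.72, -0.72, -0.72, -0.72, -0.72], "ty":[11.7, 11.7, 11.7, 11.7, 11.7, 11.7, 11.7, 11.7], "tz":[0, 0, 0, 0, 0, 0, 0, 0], "turn":[0, 0, 0, 0, 0, 0, 0, 0], "aperture":[0.04, 0.04, 0.04, 0.04, 0.04, 0.04, 0.04, 0.04]}'; python3 -m jog '{"tx":[0, 0, 0], "ty":[0, 0, 0], "tz":[0, 0, 0], "turn":[0, 0, 0], "aperture":[0.04, 0.04, 0.04]}';python3 held.py guide_ring .0023 1
```

```text
time: 26.13
tool_pos: [0.478, -0.0707, 0.1427]
tcp_rot: [0.005, 3.14, 0.001]
ft_force: [0.6, -0.3, -1.3]
width: 0.048
finger_force: 41.8
time: 26.8
tool_pos: [0.4951, 0.2304, 0.1419]
tcp_rot: [-0.015, 3.141, 0.003]
ft_force: [-0.4, -0.5, -0.3]
width: 0.0478
finger_force: 41.8
time: 27.05
tool_pos: [0.4965, 0.2193, 0.1421]
tcp_rot: [-0.005, -3.142, 0.0]
ft_force: [-0.3, 0.3, -1.3]
width: 0.0481
finger_force: 41.8
tcp [0.4965 0.2193 0.1421] v 0.005428661568855369
rel tcp [-0.0019  0.0002] uv [252.6009 250.4071] area 0.9271835444808116 box [252.9 247.7  86.1  86.6] 0.89
```

View pics/held_guide_ring1.png

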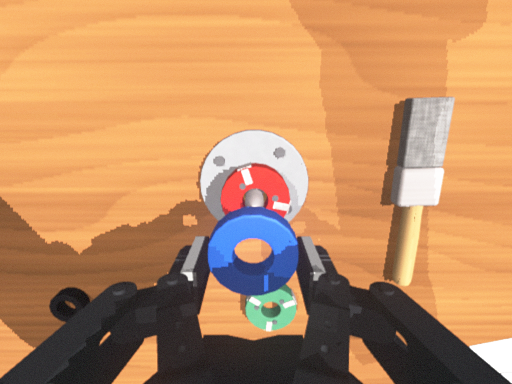

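```bash
python3 -m jog '{"tx":[-0.08, -0.08, -0.08, -0.08, -0.08, -0.08, -0.08, -0.08], "ty":[0.06, 0.06, 0.06, 0.06, 0.06, 0.06, 0.06, 0.06], "tz":[0.4, 1, 1.6, 2.2, 2.6, 2.88, 2.88, 2.88], "turn":[0, 0, 0, 0, 0, 0, 0, 0], "aperture":[0.04, 0.04, 0.04, 0.04, 0.04, 0.04, 0.04, 0.04]}';python3 -m jog '{"tx":[0, 0, 0, 0], "ty":[0, 0, 0, 0], "tz":[0.08, 0.16, 0.24, 0.24], "turn":[0, 0, 0, 0], "aperture":[0.04, 0.04, 0.04, 0.04]}'
```

```text
time: 27.82
tool_pos: [0.4984, 0.2223, 0.0699]
tcp_rot: [-0.002, -3.141, 0.001]
ft_force: [-0.3, -0.0, 0.2]
width: 0.0482
finger_force: 41.8
time: 28.15
tool_pos: [0.4982, 0.2227, 0.0638]
tcp_rot: [-0.001, -3.142, -0.0]
ft_force: [-0.6, 0.6, -0.1]
width: 0.048
finger_force: 41.8
```

```bash
python3 -m jog '{"tx":[0, 0, 0, 0], "ty":[-0.06, -0.06, -0.06, -0.06], "tz":[0.04, 0.08, 0.12, 0.12], "turn":[0, 0, 0, 0], "aperture":[0.04, 0.04, 0.04, 0.04]}';python3 -m jog '{"tx":[0, 0, 0], "ty":[0, 0, 0], "tz":[0.04, 0.06, 0.06], "turn":[0, 0, 0], "aperture":[0.04, 0.04, 0.04]}'
```

```text
time: 28.48
tool_pos: [0.4982, 0.2211, 0.0607]
tcp_rot: [-0.001, -3.141, 0.0]
ft_force: [-0.1, 0.3, -1.0]
width: 0.0479
finger_force: 41.8
time: 28.73
tool_pos: [0.4987, 0.2211, 0.0605]
tcp_rot: [-0.002, -3.142, -0.001]
ft_force: [-5.9, -3.1, 14.5]
width: 0.048
finger_force: 43.2
```

Contact at the expected height. Release, retreat and view.

```bash
python3 -m jog '{"tx":[0, 0, 0, 0, 0], "ty":[0, 0, 0, 0, 0], "tz":[-0.04, -0.04, -0.04, -0.04, -0.04], "turn":[0, 0, 0, 0, 0], "aperture":[0.04, 0.065, 0.065, 0.07, 0.07]}'; python3 -m jog '{"tx":[0, 0, 0, 0, 1.2, 1.2, 1.2, 1.2], "ty":[0, 0, 0, 0, 0, 0, 0, 0], "tz":[-0.8, -2, -3.6, -5.2, -6.6, -6.8, -6.8, -6.8], "turn":[0, 0, 0, 0, 0, 0, 0, 0], "aperture":[0.08, 0.08, 0.08, 0.08, 0.08, 0.08, 0.08, 0.08]}'; python3 -m jog '{"tx":[0, 0], "ty":[0, 0], "tz":[0, 0], "turn":[0, 0], "aperture":[0.08, 0.08]}'>/dev/null;python3 meas.py d3 .058 guide_ring arbor;python3 - <<'E'
from h import *
b=cv2.imread('pics/d3.png')[90:270,150:370]; cv2.imwrite('pics/d3c.png',cv2.resize(b,None,fx=3,fy=3))
E
```

```text
time: 29.15
tool_pos: [0.4983, 0.2211, 0.0603]
tcp_rot: [-0.001, -3.142, 0.0]
ft_force: [0.1, -0.9, -0.8]
width: 0.0703
finger_force: 0.0
time: 29.82
tool_pos: [0.4681, 0.2217, 0.23]
tcp_rot: [0.001, -3.141, -0.002]
ft_force: [1.1, -0.4, -0.6]
width: 0.0801
finger_force: 0.0
tcp [0.4681 0.2205 0.2288] v 0.005742422023923313
guide_ring xy [0.4969 0.2213] uv [253.4273 200.7507] area ratio 0.942 conf 0.68
   tri [ 0.4751 -0.0852  0.1109] n 4
arbor xy [0.4733 0.2202] uv [252.4286 179.1547] area ratio 0.564 conf 0.93
   tri [0.4904 0.2198 0.0116] n 3
```

View pics/d3c.png

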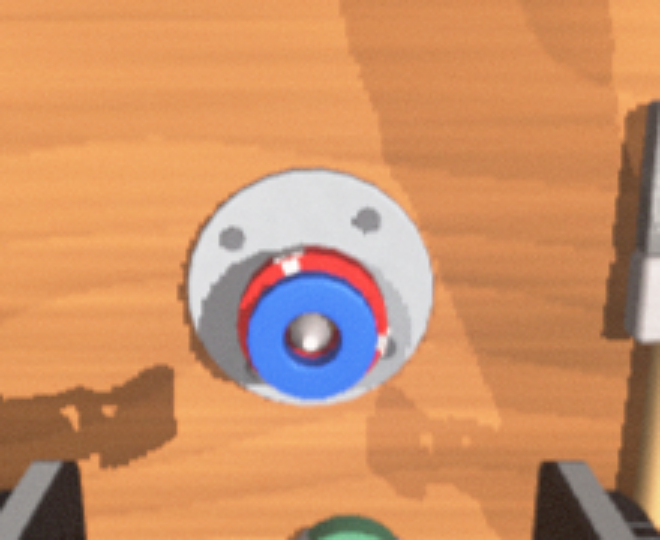

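```bash
python3 -m jog '{"tx":[-5.92, -5.92, -5.92, -5.92, -5.92, -5.92, -5.92, -5.92], "ty":[-8.82, -8.82, -8.82, -8.82, -8.82, -8.82, -8.82, -8.82], "tz":[0, 0, 0, 0, 0, 0, 0, 0], "turn":[0, 0, 0, 0, 0, 0, 0, 0], "aperture":[0.07, 0.07, 0.07, 0.07, 0.07, 0.07, 0.07, 0.07]}'>/dev/null; python3 -m jog '{"tx":[0, 0, 0], "ty":[0, 0, 0], "tz":[0, 0, 0], "turn":[0, 0, 0], "aperture":[0.07, 0.07, 0.07]}'>/dev/null; python3 meas.py e3 0 top_collar green_cutter
```

```text
tcp [0.6158 0.0023 0.2302] v 0.00480308066228222
top_collar xy [0.6441 0.0018] uv [252.0669 185.8909] area ratio 0.878 conf 0.96
   tri [0.6439 0.0019 0.0091] n 2
green_cutter xy [0.6447 0.2394] uv [428.7303 186.1951] area ratio 0.954 conf 0.67
   tri [0.6436 0.2316 0.0149] n 3
```

```bash
python3 -m jog '{"tx":[-1.12, -1.12, -1.12, -1.12, -1.12, -1.12, -1.12, -1.12], "ty":[0, 0, 0, 0, 0, 0, 0, 0], "tz":[1.2, 2.8, 4.4, 6, 7.2, 8.2, 8.2, 8.2], "turn":[0, 0, 0, 0, 0, 0, 0, 0], "aperture":[0.06, 0.06, 0.06, 0.06, 0.06, 0.06, 0.06, 0.06]}';python3 -m jog '{"tx":[0, 0, 0, 0, 0], "ty":[0, 0, 0, 0, 0], "tz":[0.4, 0.72, 0.8, 0.8, 0.8], "turn":[0, 0, 0, 0, 0], "aperture":[0.06, 0.06, 0.06, 0.055, 0.055]}'
```

```text
time: 31.87
tool_pos: [0.6434, 0.0011, 0.025]
tcp_rot: [-0.0, -3.14, 0.001]
ft_force: [0.8, -0.8, 0.4]
width: 0.0604
finger_force: 0.0
time: 32.28
tool_pos: [0.6444, 0.0005, 0.0059]
tcp_rot: [0.001, 3.141, 0.0]
ft_force: [0.1, -0.0, 0.5]
width: 0.0552
finger_force: 0.0
```

```bash
python3 -m jog '{"tx":[0, 0, 0], "ty":[0.04, 0.04, 0.04], "tz":[0.08, 0.12, 0.12], "turn":[0, 0, 0], "aperture":[0.05, 0.05, 0.05]}';python3 -m jog '{"tx":[0, 0, 0, 0, 0], "ty":[0, 0, 0, 0, 0], "tz":[0, 0, 0, 0, 0], "turn":[0, 0, 0, 0, 0], "aperture":[0.04, 0.03, 0.03, 0.03, 0.03]}'; python3 -m jog '{"tx":[0, 0, 0, 0, 0, 0], "ty":[0, 0, 0, 0, 0, 0], "tz":[-0.4, -1.2, -2.8, -4.4, -5.6, -6], "turn":[0, 0, 0, 0, 0, 0], "aperture":[0.03, 0.03, 0.03, 0.03, 0.03, 0.03]}'
```

```text
time: 32.53
tool_pos: [0.6441, 0.0016, 0.0024]
tcp_rot: [-0.001, -3.142, -0.0]
ft_force: [0.7, -0.6, -0.1]
width: 0.0498
finger_force: 0.0
time: 32.95
tool_pos: [0.6443, 0.0015, 0.0028]
tcp_rot: [0.001, 3.141, 0.0]
ft_force: [-2.9, -0.0, 5.2]
width: 0.0382
finger_force: 40.0
time: 33.45
tool_pos: [0.6462, 0.0006, 0.158]
tcp_rot: [0.002, 3.135, 0.001]
ft_force: [1.0, -0.0, 0.1]
width: 0.0383
finger_force: 40.5
```

Scaled: 0.2195 m is 8.78, 0.147 m is 5.88.

```bash
python3 -m jog '{"tx":[5.88, 5.88, 5.88, 5.88, 5.88, 5.88, 5.88, 5.88], "ty":[8.78, 8.78, 8.78, 8.78, 8.78, 8.78, 8.78, 8.78], "tz":[0, 0, 0, 0, 0, 0, 0, 0], "turn":[0, 0, 0, 0, 0, 0, 0, 0], "aperture":[0.03, 0.03, 0.03, 0.03, 0.03, 0.03, 0.03, 0.03]}'>/dev/null; python3 -m jog '{"tx":[0, 0, 0, 0, 0], "ty":[0, 0, 0, 0, 0], "tz":[0.4, 0.4, 0.4, 0.4, 0.4], "turn":[0, 0, 0, 0, 0], "aperture":[0.03, 0.03, 0.03, 0.03, 0.03]}';python3 held.py top_collar .0027 1
```

```text
time: 34.53
tool_pos: [0.498, 0.2199, 0.1424]
tcp_rot: [0.005, 3.141, -0.001]
ft_force: [0.4, -0.4, -1.1]
width: 0.0383
finger_force: 40.5
tcp [0.4979 0.2202 0.1424] v 0.006540127897011023
rel tcp [ 0.0003 -0.0001] uv [252.5853 254.8962] area 0.9073220813162904 box [252.7 255.6  68.9  77.1] 0.72
```

View pics/held_top_collar1.png

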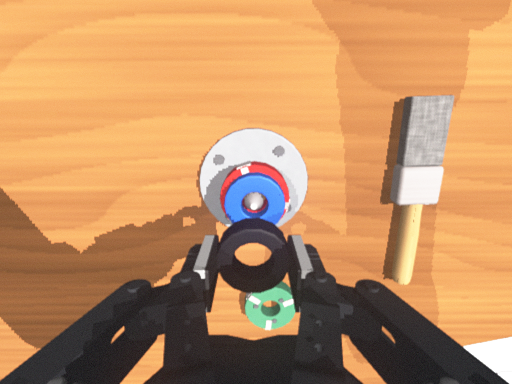

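Scaled: 0.001 m is 0.04, 0.056 m is 2.24.

```bash
python3 -m jog '{"tx":[0.04, 0.04, 0.04, 0.04, 0.04, 0.04, 0.04], "ty":[0, 0, 0, 0, 0, 0, 0], "tz":[0.4, 1, 1.6, 2, 2.24, 2.24, 2.24], "turn":[0, 0, 0, 0, 0, 0, 0], "aperture":[0.03, 0.03, 0.03, 0.03, 0.03, 0.03, 0.03]}';python3 -m jog '{"tx":[0, 0, 0, 0], "ty":[0, 0, 0, 0], "tz":[0.12, 0.24, 0.32, 0.32], "turn":[0, 0, 0, 0], "aperture":[0.03, 0.03, 0.03, 0.03]}'
```

```text
time: 35.22
tool_pos: [0.4964, 0.2209, 0.0864]
tcp_rot: [-0.002, -3.142, 0.001]
ft_force: [-0.2, 0.1, -1.1]
width: 0.0382
finger_force: 40.5
time: 35.55
tool_pos: [0.4962, 0.2212, 0.0782]
tcp_rot: [-0.001, -3.141, -0.0]
ft_force: [-0.8, 0.2, -0.8]
width: 0.0379
finger_force: 40.5
```

Scaled: 0.003 m is 0.12, 0.002 m is 0.08.

```bash
python3 -m jog '{"tx":[0, 0, 0, 0], "ty":[0, 0, 0, 0], "tz":[0.04, 0.08, 0.12, 0.12], "turn":[0, 0, 0, 0], "aperture":[0.03, 0.03, 0.03, 0.03]}';python3 -m jog '{"tx":[0, 0, 0], "ty":[0, 0, 0], "tz":[0.04, 0.06, 0.06], "turn":[0, 0, 0], "aperture":[0.03, 0.03, 0.03]}'
```

```text
time: 35.88
tool_pos: [0.4962, 0.2211, 0.0752]
tcp_rot: [-0.001, -3.141, 0.0]
ft_force: [-0.5, 0.4, -0.2]
width: 0.0378
finger_force: 40.5
time: 36.13
tool_pos: [0.4968, 0.2212, 0.0747]
tcp_rot: [0.002, 3.141, 0.001]
ft_force: [-3.7, -1.4, 10.3]
width: 0.0384
finger_force: 41.4
```

Scaled: -0.001 m is -0.04.

```bash
python3 -m jog '{"tx":[0, 0, 0, 0, 0], "ty":[0, 0, 0, 0, 0], "tz":[-0.04, -0.04, -0.04, -0.04, -0.04], "turn":[0, 0, 0, 0, 0], "aperture":[0.03, 0.055, 0.055, 0.06, 0.06]}'; python3 -m jog '{"tx":[0, 0, 0, 0, 1.2, 1.2, 1.2, 1.2], "ty":[0, 0, 0, 0, 0, 0, 0, 0], "tz":[-0.8, -2, -3.6, -5.2, -6, -6.2, -6.2, -6.2], "turn":[0, 0, 0, 0, 0, 0, 0, 0], "aperture":[0.06, 0.08, 0.08, 0.08, 0.08, 0.08, 0.08, 0.08]}'; python3 -m jog '{"tx":[0, 0], "ty":[0, 0], "tz":[0, 0], "turn":[0, 0], "aperture":[0.08, 0.08]}'>/dev/null;python3 meas.py d4 .072 top_collar;python3 - <<'E'
from h import *
b=cv2.imread('pics/d4.png')[90:270,150:370]; save('scene','s4.png'); d=cv2.imread('pics/s4.png')[90:190,200:340]
cv2.imwrite('pics/d4c.png',np.hstack([cv2.resize(b,(440,360)),cv2.resize(d,(350,360))]))
E
```

```text
time: 36.55
tool_pos: [0.4963, 0.2211, 0.0748]
tcp_rot: [-0.001, -3.142, 0.0]
ft_force: [-0.8, -0.1, -0.3]
width: 0.0601
finger_force: 0.0
time: 37.22
tool_pos: [0.4661, 0.2217, 0.2295]
tcp_rot: [0.001, -3.141, -0.002]
ft_force: [-0.2, 0.0, -0.6]
width: 0.0803
finger_force: 0.0
tcp [0.4664 0.2203 0.2286] v 0.005804015499799875
top_collar xy [0.4968 0.2213] uv [253.8085 206.795 ] area ratio 0.966 conf 0.79
   tri [ 0.7081  0.1136 -0.2867] n 3
```

View pics/d4c.png

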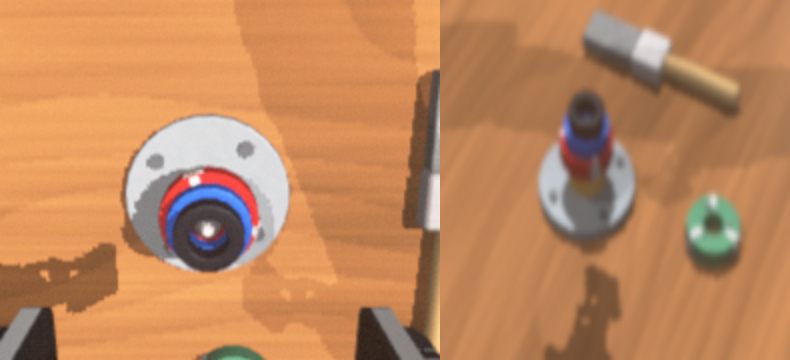

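The stack is complete and upright: the black collar at (208,232) in the crop has the spindle tip in its bore. Its measured centre is about 1 mm off the axis, and the gripper is clear.

```bash
python3 -c "
from cell import *
print(hand_in())"
```

```text
the job is handed in; nothing more can be done
None
```

I stacked the spacer, red cutter, guide ring and top collar on the arbor in order, all flat and released, left the bystanders untouched and handed in at about 38 s; `hand_in()` gave no verdict.

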